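Find the binding castor of the pull-out tray

ROBOT

A 6-joint arm with a two-finger parallel gripper is mounted at the origin on the work surface. World frame = base frame: x ahead of the robot, y to its left, z up, the work surface at z = 0. Lengths are in m, angles in rad, forces in N, time in s.
With the tool pointing down it reaches from about 0.275 to 1 m from the base axis. Payload 8.4 kg.
Tool frame: the origin (TCP) lies midway between the tips of the shut fingers; the grasp point (between the pads) lies 19 mm behind it (pinch_z is the z of the grasp point in the tool frame, in m); z points along the fingers, y is the line along which they close (so a half turn about z gives the same grasp; the last joint's range is limited). The gripper opens to 85 mm and grips with 20 to 120 N. Pads are 22 mm wide; open, the fingers measure 114 mm over their backs; the gripper's body (76 mm by 85 mm) begins 54 mm behind the grasp point. The pads swing forward as they close: fully open they stand 13 mm farther back than shut.
Start: joints at [1.289, 0.353, 1.633, -0, 1.155, -0.002], TCP at [0.173, 0.601, 0.231] pointing down, gripper open.
Joint ranges: [-2.63, 2.63], [-0.92, 2.1], [0.06, 2.66], [-1.3, 4.44], [0, 2.69], [-3.02, 3.02]. Speed limits (rad/s): [2.22, 2.22, 2.79, 3.14, 3.14, 3.14].

INTERFACE

Orientations are given as a unit quaternion [x, y, z, w].
In Python, from workcell import sense, snapshot, close_job, cut_out, tip_of, pinch_z gives the robot as it stands.
- The arm moves only by the tool step_arm, never from a script. Its argument "increments" is a list of rows, each a list of 2 entries, a list of its own where there are three numbers: the shift along the world's x, y, z in mm, then the turn about the world's z in degrees. A call has exactly 5 rows; each row is the pose to reach, as a shift and turn from the pose commanded when the call began; what a row does not reach only later rows make up. A row lasts 1/12 s, in which the tool goes at most 41.7 mm and 7.16 degrees, less where a joint would pass 70% of its speed; a pose out of reach is approached as far as the arm can. A call with a gripper value outside its range is refused whole. "jaw" is the opening, from 0 (shut) to 1 (fully open), set as the call begins (left out, the last holds). The fingers move at their own pace and stop on an object; "force" is the grip in N (left out, the last holds). Time passes only in rows, so rows that repeat a pose let the fingers close, or fill a call up. It gives the time, the measured TCP pose, the force, the opening and the grip force at its end, in the units of the state.
- sense(): the state, without advancing time (a new reading comes with each control period).
- snapshot(name): name is "side" or "top"; returns a dict with "img" (400x640x3 uint8, blue, green, red), "mtx" (3x3 intrinsics, pixels), "R" (3x3) and "t" (3): a world point X has camera coordinates R X + t. Camera axes: x right, y down, z forward; pixel columns grow to the right and rows downward; lengths in m; the calibration is good to about 2 mm. A picture is of the moment at which its call begins. There is no depth.
- close_job(): hands the job in; it is judged then, once.
Trained networks look in the newest picture that a camera, given by its name, has taken for a name from the list of things; names that differ only in an ending like _2 or _b are one class to them, and where a whole thing is asked for, a point or a joint stands for the part that bears it (a point fixed in the world has none). Each returns a list of dicts, best first, with "confidence" (0 to 1); they miss things now and then, are a little off and sometimes report something else, mostly with a low value. They report only what shows in the picture. A call takes as long as a camera call.
- cut_out(label, camera): "pixels" (400x640 bool, what is visible of it).
- tip_of(label, camera): "point" ([x, y, z] in m, in world coordinates, good to about 4 mm: a listed point, or the origin of a listed thing).
The state is a dict: "time_s": time; "joint_pos": joint angles; "qvel": joint speeds; "joint_torque": joint torques, N m; "eef_pos": TCP position; "tcp_rot": TCP orientation; "contact_force": force on the tool from outside, world axes, zero at the start; "ft_torque": the same for the moment, N m; "finger_gap": opening from 0.0 (shut) to 1.0 (fully open); "grasp_force": force on a finger pad.
Only numpy, scipy, OpenCV 4.12 (cv2) and the standard library are available. Lean on these libraries where they do the work, as an engineer would, in place of code of your own. Each camera call takes 0.05 s, during which the arm holds its last target. There are 200 camera calls.

TASK

The organizer's pull-out tray drags, so it lies upside down on the counter with its four plug-in castors pointing up. With a light fingertip on the tread, spin the wheels one way to feel which runs free and which binds. Leave the free-running castors plugged in, each spun on by at least a quarter turn; pull the one that drags and jams out of the tray by its grey housing, set it down gently in the bowl of the black spoon rest, and leave everything else where it stands.

Things in the scene. Friction and masses are not known exactly. Their poses are not given: they have to be found in the camera images.
- tray: Oak pull-out tray, upside down and fixed, 270 (x) x 220 (y) mm, 55 mm high. Origin at counter level under its centre, z up. Its wheels roll along its x; a pull knob sticks out 16 mm from its -x side. The flat panel on top, 55 mm above the counter, has four mortises 75 mm fore and aft (x) and 70 mm to either side (y) of the centre, each holding a castor.
- spoon_rest: Matte black ceramic spoon rest, loose, 0.55 kg: a round bowl, outside 132 mm at the rim and 18 mm high, flat inner floor about 100 mm wide and 6 mm above the counter, with a flat handle reaching out to 147 mm along its +x. Origin on the counter under the bowl's centre.
- measuring_cup: Steel measuring cup, 72 mm wide, 50 mm high, flat handle along its +y. Origin under its centre. Not part of the job.
- salt_jar: Glass jar with cork lid, 64 mm wide, 85 mm high. Origin under its centre. Not part of the job.
- castor_1: One of four castors, alike in looks; one binds, any of them may, and they change places. 95 g, resting in its mortise with 1 mm play. Grey housing: plug 46 x 26 mm, 12 mm deep; flange 58 (x) x 38 (y) x 3 mm lying on the panel; two upright cheeks 26 mm long (x), outer faces 23 mm apart (y), top 30 mm above the panel: grip across them. Origin: middle of flange underside, z up, axes as the tray's.
- tread_1 (a point): Highest point of castor_1's wheel tread, 41 mm above its origin and 11 mm above its cheeks. The wheel is 36 mm in diameter, 14 mm wide, between the cheeks, axle along y, with light lines across its dark tread. The tread is firm, about 20 N per mm pressed.
- wheel_1 (a joint): Turn of castor_1's wheel on its axle, rad; positive when the top of the tread moves to the castor's +x; starts within 0.2 of 0. A free-running wheel needs under 0.1 N at the tread and coasts on when let go; the binding one drags with about 5.5 N at the tread, stops at once and jams within 0.6 rad of 0.
- castor_2: A castor just like castor_1.
- tread_2 (a point): The same point on castor_2.
- wheel_2 (a joint): The same for castor_2's wheel.
- castor_3: A castor just like castor_1.
- tread_3 (a point): The same point on castor_3.
- wheel_3 (a joint): The same for castor_3's wheel.
- castor_4: A castor just like castor_1.
- tread_4 (a point): The same point on castor_4.
- wheel_4 (a joint): The same for castor_4's wheel.

How it is judged:
By the outcome, as a careful person would: the job done as asked, in the order asked, and still so for the second after the job is handed in, with the robot touching nothing.
It also fails if it takes over 61 s, if anything falls off the work surface, if the arm or the gripper's body presses on something with over 40 N, if the wrist force passes 120 N, or if a joint passes its speed limit or range.

## Working session

There is one attempt and no reset: what is moved stays moved. The work goes in short steps, Python scripts to look and compute and a tool call to move; the robot and the scene stay as the last step left them, time stands still between calls to the robot, and variables do not carry over. Pictures are saved under pics/ and viewed, at most 10 in all, crops included, and the job is handed in when it is done.

Besides the shell and the picture viewer there is one more tool, called after ">>>" as a command line: name --argument value ..., lists and objects as JSON in quotes. step_arm: Moves the arm, as the interface text tells. Its arguments: {"type":"object","properties":{"increments":{"type":"array"},"jaw":{"type":"number"},"force":{"type":"number"}},"required":["increments"]}

```bash
mkdir -p pics; python3 - <<'E'
from workcell import *
import cv2,numpy as np
print(sense(),pinch_z)
for c in("top","side"):
    s=snapshot(c);cv2.imwrite(f"pics/a_{c}.png",s["img"])
    print(c,(-s["R"].T@s["t"]).round(3),s["R"][2].round(2))
    for l in("tray","spoon_rest","measuring_cup","salt_jar","castor_1","tread_1"):
        for d in tip_of(l,c): print(l,np.round(d["point"],4),round(d["confidence"],2))
E
```

```text
{'time_s': 0.0, 'joint_pos': array([ 1.28858285e+00,  3.53613265e-01,  1.63411801e+00, -2.53868713e-06,
        1.15519803e+00, -2.41765637e-03]), 'qvel': array([-5.60020276e-04,  6.31684995e-04, -4.02077746e-04, -3.12269747e-04,
        9.42436355e-05,  8.31347913e-04]), 'joint_torque': array([ 3.16533449e-03, -6.05267000e+01, -3.42073345e+01,  3.25371839e-04,
        9.30694048e-03, -3.93612993e-05]), 'eef_pos': array([0.17248188, 0.60024629, 0.23059036]), 'tcp_rot': array([ 1.39441486e-01,  9.90230087e-01, -6.61736897e-04, -9.36436529e-05]), 'contact_force': array([ 0.22235558, -0.19719482, -1.0652164 ]), 'ft_torque': array([-0.02532068,  0.03582282, -0.07924473]), 'grasp_force': 0.0, 'finger_gap': 1.0018115175610411} -0.0187
top [0.498 0.008 1.16 ] [ 0.06 -0.01 -1.  ]
tray [ 5.867e-01  4.210e-02 -4.000e-04] 0.82
spoon_rest [ 0.5116 -0.3008 -0.0031] 0.92
measuring_cup [ 0.6395 -0.2745  0.0011] 0.95
measuring_cup [0.5198 0.116  0.0581] 0.32
salt_jar [ 0.4428  0.3579 -0.0014] 0.69
castor_1 [0.5199 0.1148 0.0558] 0.79
castor_1 [0.6695 0.105  0.051 ] 0.74
castor_1 [ 0.5061 -0.0258  0.0561] 0.66
tread_1 [ 0.504  -0.0265  0.0977] 0.84
tread_1 [0.5158 0.1136 0.0942] 0.84
tread_1 [0.6669 0.1032 0.0969] 0.71
tread_1 [ 0.6576 -0.0304  0.0947] 0.52
side [ 0.327 -1.099  0.697] [ 0.18  0.86 -0.48]
tray [5.865e-01 4.120e-02 4.000e-04] 0.74
spoon_rest [ 0.5125 -0.3014 -0.0011] 0.6
spoon_rest [ 0.6399 -0.2718  0.0016] 0.19
measuring_cup [ 0.6377 -0.2747  0.0022] 0.9
salt_jar [ 0.4397  0.3533 -0.0034] 0.64
castor_1 [ 0.5113 -0.028   0.0576] 0.63
castor_1 [0.4414 0.3544 0.0013] 0.63
castor_1 [0.5156 0.1137 0.0548] 0.6
castor_1 [0.6651 0.1066 0.0567] 0.59
castor_1 [ 0.6565 -0.032   0.0498] 0.55
castor_1 [ 0.6545 -0.035   0.0936] 0.43
tread_1 [ 0.6553 -0.0338  0.0948] 0.82
tread_1 [0.5142 0.116  0.0962] 0.72
tread_1 [ 0.5109 -0.024   0.0979] 0.59
tread_1 [0.6646 0.1074 0.0993] 0.5
```

View pics/a_top.png

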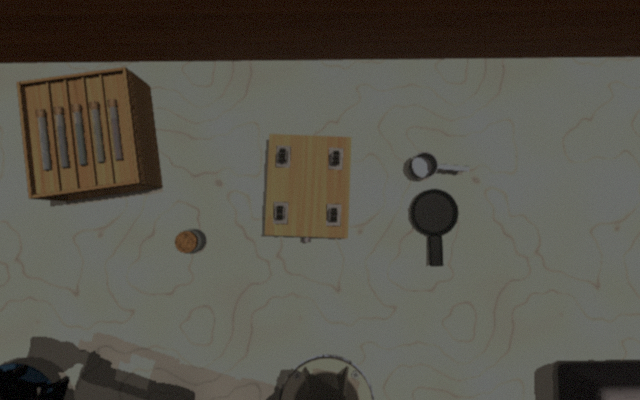

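View pics/a_side.png

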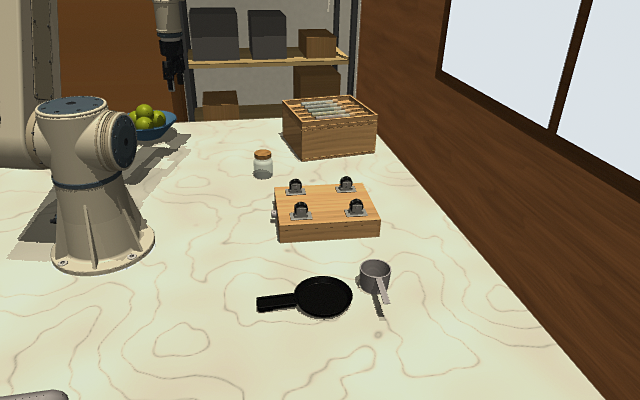

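```bash
python3 - <<'E'
import numpy as np
# rigid fit of tread points
T=[(.507,-.0255),(.6558,-.0325),(.515,.1148),(.6657,.1053)]
M=[(-.075,-.07),(.075,-.07),(-.075,.07),(.075,.07)]
T=np.array(T);M=np.array(M);c=T.mean(0)
a=np.arctan2((M[:,0]*(T-c)[:,1]-M[:,1]*(T-c)[:,0]).sum(),(M*(T-c)).sum())
R=np.array([[np.cos(a),-np.sin(a)],[np.sin(a),np.cos(a)]])
print(c,np.degrees(a),(M@R.T+c).round(4),R.round(4))
q=np.array([1.39441486e-01,9.90230087e-01])
print("tool y dir deg",np.degrees(2*np.arctan2(q[1],q[0]))-90)
E
```

```text
[0.585875 0.040525] -3.3992220689354435 [[ 0.5069 -0.0249]
 [ 0.6566 -0.0338]
 [ 0.5152  0.1148]
 [ 0.6649  0.106 ]] [[ 0.9982  0.0593]
 [-0.0593  0.9982]]
tool y dir deg 73.96893889958113
```

The top view shows the tray at (305,185) px with four castors at (282,156), (335,158), (280,212) and (334,214). The spoon rest bowl is at (434,212), the cup at (423,166) and the jar at (187,240). The side view agrees, and the network positions fit the tray layout to within 2 mm.

I'll move over the near-left castor with the gripper shut.

>>> step_arm --increments '[[[22,-32,-4],2.5],[[44,-64,-8],5],[[67,-97,-12],7.5],[[90,-129,-16],10],[[112,-162,-20],12.6]]' --jaw 0 --force 60

```text
time_s: 1.12
eef_pos: [0.2853, 0.4373, 0.2113]
tcp_rot: [0.029, 1.0, 0.0, 0.0]
contact_force: [1.5, 0.1, -0.2]
finger_gap: 0.298
grasp_force: 0.0
```

>>> step_arm --increments '[[[22,-32,-4],0],[[44,-64,-8],0],[[67,-97,-12],0],[[90,-129,-16],0],[[112,-162,-20],0]]'

```text
time_s: 1.53
eef_pos: [0.3976, 0.2752, 0.1914]
tcp_rot: [0.03, 1.0, 0.0, 0.0]
contact_force: [1.7, 0.4, -0.4]
finger_gap: -0.003
grasp_force: 0.0
```

>>> step_arm --increments '[[[22,-32,-14],0],[[44,-64,-28],0],[[67,-97,-42],0],[[90,-129,-56],0],[[112,-161,-70],0]]'

```text
time_s: 1.95
eef_pos: [0.5094, 0.1145, 0.1212]
tcp_rot: [0.03, 1.0, 0.0, 0.001]
contact_force: [0.6, 0.3, -0.2]
finger_gap: -0.004
grasp_force: 0.0
```

>>> step_arm --increments '[[[0,0,-8],0],[[0,0,-16],0],[[0,0,-21],0],[[0,0,-22.5],0],[[0,0,-23],0]]'

```text
time_s: 2.37
eef_pos: [0.5075, 0.1173, 0.0984]
tcp_rot: [0.029, 1.0, -0.0, -0.0]
contact_force: [0.7, 0.5, 0.4]
finger_gap: 0.002
grasp_force: 0.0
```

```bash
cat >h.py <<'E'
from workcell import *
import cv2,numpy as np
def st():
    s=sense();print(s["time_s"],(s["eef_pos"]*1000).round(2),s["contact_force"].round(2),s["ft_torque"].round(3))
def crop(name,fn,P,h=40,k=10):
    s=snapshot(name);p=s["mtx"]@(s["R"]@np.array(P)+s["t"]);u,v=(p[:2]/p[2]).astype(int)
    c=s["img"][max(v-h,0):v+h,max(u-h,0):u+h];cv2.imwrite(fn,cv2.resize(c,None,fx=k,fy=k,interpolation=2))
    print(u,v)
E
python3 - <<'E'
from h import *
st();crop("side","pics/b.png",[.512,.115,.09],28)
E
```

```text
2.3667 [507.54 117.29  98.44] [0.72 0.47 0.43] [ 0.012 -0.06   0.026]
294 180
```

View pics/b.png

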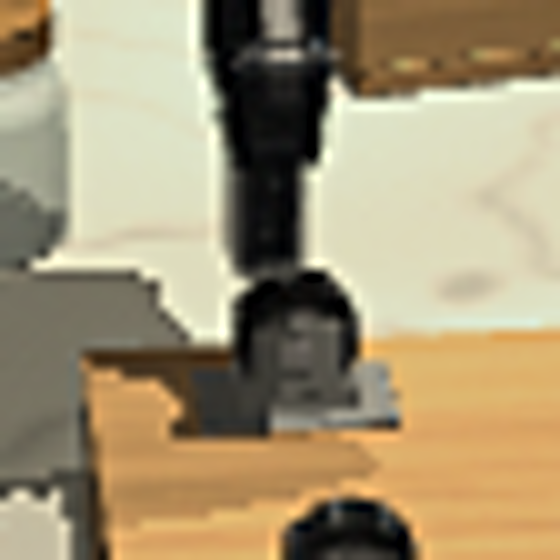

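The crop shows the fingertip at about (265,265) in the crop, just above the left half of the wheel, whose centre is at about (297,330). That is the start offset I planned. I'll descend in small steps.

>>> step_arm --increments '[[[0,0,-0.2],0],[[0,0,-0.4],0],[[0,0,-0.6],0],[[0,0,-0.7],0],[[0,0,-0.8],0]]'

```text
time_s: 2.83
eef_pos: [0.5083, 0.1164, 0.0979]
tcp_rot: [0.03, 1.0, 0.0, 0.0]
contact_force: [-0.2, -0.4, -0.3]
finger_gap: -0.001
grasp_force: 0.0
```

>>> step_arm --increments '[[[0,0,-0.2],0],[[0,0,-0.3],0],[[0,0,-0.4],0],[[0,0,-0.5],0],[[0,0,-0.5],0]]'

```text
time_s: 3.25
eef_pos: [0.5082, 0.1162, 0.0972]
tcp_rot: [0.03, 1.0, -0.0, -0.0]
contact_force: [0.0, 0.5, -0.0]
finger_gap: 0.004
grasp_force: 0.0
```

>>> step_arm --increments '[[[0,0,-0.1],0],[[0,0,-0.2],0],[[0,0,-0.3],0],[[0,0,-0.3],0],[[0,0,-0.3],0]]'

```text
time_s: 3.67
eef_pos: [0.5082, 0.1162, 0.0969]
tcp_rot: [0.03, 1.0, -0.0, -0.0]
contact_force: [-0.3, 0.1, -0.7]
finger_gap: -0.003
grasp_force: 0.0
```

>>> step_arm --increments '[[[0,0,-0.2],0],[[0,0,-0.3],0],[[0,0,-0.4],0],[[0,0,-0.4],0],[[0,0,-0.4],0]]'

```text
time_s: 4.08
eef_pos: [0.5082, 0.1162, 0.0965]
tcp_rot: [0.03, 1.0, -0.0, -0.0]
contact_force: [0.4, -0.5, 0.1]
finger_gap: 0.001
grasp_force: 0.0
```

>>> step_arm --increments '[[[0,0,-0.1],0],[[0,0,-0.2],0],[[0,0,-0.3],0],[[0,0,-0.3],0],[[0,0,-0.3],0]]'

```text
time_s: 4.5
eef_pos: [0.5082, 0.1162, 0.0962]
tcp_rot: [0.03, 1.0, -0.0, -0.0]
contact_force: [-0.1, -0.7, 0.3]
finger_gap: 0.001
grasp_force: 0.0
```

>>> step_arm --increments '[[[0,0,-0.1],0],[[0,0,-0.2],0],[[0,0,-0.3],0],[[0,0,-0.3],0],[[0,0,-0.3],0]]'

```text
time_s: 4.92
eef_pos: [0.5083, 0.1162, 0.096]
tcp_rot: [0.03, 1.0, 0.0, 0.0]
contact_force: [-0.5, -0.4, 2.3]
finger_gap: -0.0
grasp_force: 1.1
```

>>> step_arm --increments '[[[2,-0.1,-0.05],0],[[4,-0.2,-0.1],0],[[6,-0.4,-0.1],0],[[8,-0.5,-0.1],0],[[10,-0.6,-0.1],0]]'

```text
time_s: 5.33
eef_pos: [0.5173, 0.1157, 0.0959]
tcp_rot: [0.03, 1.0, -0.0, -0.001]
contact_force: [-5.5, -0.9, 8.6]
finger_gap: -0.001
grasp_force: 4.1
```

Castor A (near left) drags at 5.5 N at the tread, so it's probably the binder. I'll lift off and test the next one to confirm.

>>> step_arm --increments '[[[0,0,10],0],[[15,-1,20],0],[[55,-4,20],0],[[95,-6,20],0],[[131,-9,20],0]]'

```text
time_s: 5.75
eef_pos: [0.6518, 0.1067, 0.1171]
tcp_rot: [0.03, 1.0, 0.0, 0.001]
contact_force: [0.4, -0.0, -0.1]
finger_gap: 0.001
grasp_force: 0.0
```

>>> step_arm --increments '[[[0,0,-10],0],[[0,0,-17],0],[[0,0,-19.5],0],[[0,0,-19.9],0],[[0,0,-19.9],0]]'

```text
time_s: 6.17
eef_pos: [0.6479, 0.1067, 0.0957]
tcp_rot: [0.03, 1.0, -0.0, -0.001]
contact_force: [0.2, -0.2, -0.2]
finger_gap: 0.0
grasp_force: 0.0
```

>>> step_arm --increments '[[[3,-0.2,0],0],[[6,-0.3,0],0],[[10,-0.6,0],0],[[14,-0.8,0],0],[[18,-1,0],0]]'

```text
time_s: 6.58
eef_pos: [0.6679, 0.1057, 0.0962]
tcp_rot: [0.03, 1.0, 0.0, 0.0]
contact_force: [-0.3, -0.8, -0.6]
finger_gap: -0.001
grasp_force: 0.0
```

>>> step_arm --increments '[[[-4,0.2,0.5],0],[[-8,0.5,0.5],0],[[-8,0.5,0.2],0],[[-8,0.5,0],0],[[-8,0.5,0],0]]'

```text
time_s: 7.0
eef_pos: [0.6592, 0.1061, 0.0961]
tcp_rot: [0.03, 1.0, -0.0, 0.0]
contact_force: [0.0, 0.2, 1.5]
finger_gap: 0.002
grasp_force: 0.6
```

>>> step_arm --increments '[[[0,0,-0.1],0],[[0,0,-0.2],0],[[0,0,-0.2],0],[[0,0,-0.2],0],[[0,0,-0.2],0]]'

```text
time_s: 7.42
eef_pos: [0.6595, 0.1061, 0.096]
tcp_rot: [0.03, 1.0, 0.0, 0.0]
contact_force: [0.2, -1.3, 4.1]
finger_gap: -0.005
grasp_force: 2.3
```

>>> step_arm --increments '[[[2,-0.1,0],0],[[4,-0.2,0],0],[[6,-0.4,0],0],[[8,-0.5,0],0],[[10,-0.6,0],0]]'

```text
time_s: 7.83
eef_pos: [0.6697, 0.1056, 0.096]
tcp_rot: [0.03, 1.0, 0.0, 0.0]
contact_force: [0.5, -1.5, 5.1]
finger_gap: 0.0
grasp_force: 2.8
```

Castor B (far left) is free: Fx is about 0 at 5 N. I'll fling it, then add a second stroke the same way.

>>> step_arm --increments '[[[6,-0.4,0],0],[[14,-0.8,0],0],[[28,-1.7,0],0],[[18,-1,8],0],[[-10,0.6,8],0]]'

```text
time_s: 8.25
eef_pos: [0.6627, 0.1062, 0.1044]
tcp_rot: [0.03, 1.0, 0.0, 0.002]
contact_force: [-1.1, 0.7, 0.8]
finger_gap: -0.001
grasp_force: 0.0
```

>>> step_arm --increments '[[[-4,0.2,-2],0],[[-4,0.2,-7],0],[[-4,0.2,-7.8],0],[[-4,0.2,-8],0],[[-4,0.2,-8],0]]'

```text
time_s: 8.67
eef_pos: [0.6564, 0.1064, 0.0959]
tcp_rot: [0.03, 1.0, 0.0, 0.001]
contact_force: [-0.9, -0.1, 3.2]
finger_gap: 0.001
grasp_force: 1.8
```

>>> step_arm --increments '[[[3,-0.2,0],0],[[6,-0.4,0],0],[[9,-0.5,0],0],[[12,-0.7,0],0],[[15,-0.9,0],0]]'

```text
time_s: 9.08
eef_pos: [0.6712, 0.1055, 0.096]
tcp_rot: [0.03, 1.0, 0.0, 0.0]
contact_force: [-1.1, 0.9, 5.3]
finger_gap: 0.003
grasp_force: 2.7
```

>>> step_arm --increments '[[[6,-0.4,0],0],[[14,-0.8,0],0],[[28,-1.7,0],0],[[32,-1.9,12],0],[[20,-4,25],0]]'

```text
time_s: 9.5
eef_pos: [0.6923, 0.1014, 0.1203]
tcp_rot: [0.03, 1.0, -0.0, 0.0]
contact_force: [-0.2, 0.4, 1.9]
finger_gap: -0.0
grasp_force: 0.0
```

```bash
python3 - <<'E'
from h import *
ss=[snapshot("side") for _ in range(4)]
st()
s=ss[0]
for n,P in dict(A=[.515,.115,.088],B=[.665,.106,.088],C=[.507,-.025,.088],D=[.6565,-.034,.088]).items():
    p=s["mtx"]@(s["R"]@np.array(P)+s["t"]);u,v=(p[:2]/p[2]).astype(int)
    f=[x["img"][v-7:v+5,u-8:u+8].astype(float) for x in ss]
    print(n,u,v,[round(float(abs(a-b).mean()),2) for a,b in zip(f,f[1:])])
E
```

```text
9.7 [690.46 101.42 121.16] [-0.44  0.2   0.2 ] [-0.023  0.021 -0.022]
A 295 181 [1.93, 0.86, 0.85]
B 346 179 [4.12, 1.16, 0.74]
C 300 204 [2.1, 0.87, 1.08]
D 356 202 [1.24, 1.07, 0.97]
```

>>> step_arm --increments '[[[-11,-34,0],0],[[-22,-68,0],0],[[-33,-101,0],0],[[-43,-135,0],0],[[-43,-135,-12],0]]'

```text
time_s: 10.12
eef_pos: [0.6467, -0.0387, 0.11]
tcp_rot: [0.031, 1.0, -0.001, 0.001]
contact_force: [1.1, 0.4, -0.2]
finger_gap: 0.001
grasp_force: 0.0
```

>>> step_arm --increments '[[[0,0,-10],0],[[0,0,-12.4],0],[[0,0,-12.7],0],[[0,0,-12.8],0],[[0,0,-12.8],0]]'

```text
time_s: 10.53
eef_pos: [0.6481, -0.0329, 0.0962]
tcp_rot: [0.029, 1.0, -0.0, 0.0]
contact_force: [-1.5, -3.9, 8.4]
finger_gap: 0.001
grasp_force: 4.0
```

>>> step_arm --increments '[[[1,0,0.2],0],[[4,-0.2,0.2],0],[[7,-0.4,0.2],0],[[10,-0.6,0.2],0],[[13,-0.8,0.2],0]]'

```text
time_s: 10.95
eef_pos: [0.6616, -0.0335, 0.0966]
tcp_rot: [0.029, 1.0, -0.0, 0.001]
contact_force: [-0.4, -3.6, 7.8]
finger_gap: 0.002
grasp_force: 3.7
```

Castor D (far right) is free. I'll fling it and stroke again, slightly lighter.

>>> step_arm --increments '[[[5,-0.3,0.1],0],[[12,-0.7,0.1],0],[[26,-1.6,0.1],0],[[16,-1,8],0],[[-8,0.5,8],0]]'

```text
time_s: 11.37
eef_pos: [0.6554, -0.0327, 0.1046]
tcp_rot: [0.029, 1.0, 0.0, 0.002]
contact_force: [-0.8, -0.6, 0.3]
finger_gap: -0.001
grasp_force: 0.0
```

>>> step_arm --increments '[[[-5,0.3,-2],0],[[-5,0.3,-7],0],[[-5,0.3,-7.9],0],[[-5,0.3,-8.1],0],[[-5,0.3,-8.1],0]]'

```text
time_s: 11.78
eef_pos: [0.6482, -0.0332, 0.096]
tcp_rot: [0.03, 1.0, 0.0, 0.0]
contact_force: [-0.9, 1.2, 1.8]
finger_gap: 0.003
grasp_force: 1.1
```

>>> step_arm --increments '[[[3,-0.2,0],0],[[6,-0.4,0],0],[[9,-0.5,0],0],[[12,-0.7,0],0],[[15,-0.9,0],0]]'

```text
time_s: 12.2
eef_pos: [0.663, -0.0344, 0.0963]
tcp_rot: [0.03, 1.0, 0.0, 0.0]
contact_force: [-0.1, 2.8, 5.2]
finger_gap: 0.002
grasp_force: 2.6
```

>>> step_arm --increments '[[[6,-0.4,0],0],[[14,-0.8,0],0],[[28,-1.7,0],0],[[32,-1.9,12],0],[[10,-1,25],0]]'

```text
time_s: 12.62
eef_pos: [0.6756, -0.036, 0.1209]
tcp_rot: [0.03, 1.0, -0.0, 0.001]
contact_force: [-1.4, 0.2, -0.1]
finger_gap: -0.0
grasp_force: 0.0
```

>>> step_arm --increments '[[[-35,2,0],0],[[-70,4,0],0],[[-105,6,0],0],[[-140,9,0],0],[[-175,10.8,0],0]]'

```text
time_s: 13.03
eef_pos: [0.4955, -0.0247, 0.1214]
tcp_rot: [0.03, 1.0, -0.0, 0.0]
contact_force: [-0.2, 0.4, 0.3]
finger_gap: -0.003
grasp_force: 0.0
```

>>> step_arm --increments '[[[0,0,-4],0],[[0,0,-14],0],[[0,0,-20],0],[[0,0,-23],0],[[0,0,-24.2],0]]'

```text
time_s: 13.45
eef_pos: [0.498, -0.0248, 0.096]
tcp_rot: [0.03, 1.0, -0.0, -0.0]
contact_force: [-0.2, -1.0, -0.4]
finger_gap: -0.005
grasp_force: 0.0
```

>>> step_arm --increments '[[[0,0,0],0],[[0,0,-0.1],0],[[0,0,-0.2],0],[[0,0,-0.3],0],[[0,0,-0.4],0]]'

```text
time_s: 13.87
eef_pos: [0.4975, -0.0247, 0.0966]
tcp_rot: [0.03, 1.0, -0.0, 0.0]
contact_force: [-0.2, -0.3, -0.1]
finger_gap: -0.001
grasp_force: 0.0
```

>>> step_arm --increments '[[[0,0,-0.2],0],[[0,0,-0.4],0],[[0,0,-0.5],0],[[0,0,-0.5],0],[[0,0,-0.5],0]]'

```text
time_s: 14.28
eef_pos: [0.4972, -0.0247, 0.0959]
tcp_rot: [0.03, 1.0, -0.0, 0.0]
contact_force: [0.6, -0.4, -0.6]
finger_gap: -0.001
grasp_force: 0.0
```

>>> step_arm --increments '[[[1,0,0],0],[[3,-0.2,0],0],[[3,-0.2,-0.1],0],[[3,-0.2,-0.2],0],[[3,-0.2,-0.2],0]]'

```text
time_s: 14.7
eef_pos: [0.5006, -0.0249, 0.096]
tcp_rot: [0.03, 1.0, 0.0, 0.0]
contact_force: [0.1, -0.6, 3.4]
finger_gap: 0.0
grasp_force: 1.8
```

>>> step_arm --increments '[[[2,-0.1,0],0],[[4,-0.2,0],0],[[6,-0.4,0],0],[[8,-0.5,0],0],[[10,-0.6,0],0]]'

```text
time_s: 15.12
eef_pos: [0.5107, -0.0254, 0.0959]
tcp_rot: [0.03, 1.0, 0.0, 0.0]
contact_force: [-0.8, 1.0, 6.1]
finger_gap: 0.002
grasp_force: 2.8
```

Castor C is free, so A is the binder. I'll finish C, then move to A with the gripper open.

>>> step_arm --increments '[[[6,-0.4,0],0],[[14,-0.8,0],0],[[28,-1.7,0],0],[[18,-1,8],0],[[-8,0.5,8],0]]'

```text
time_s: 15.53
eef_pos: [0.5063, -0.0253, 0.1045]
tcp_rot: [0.03, 1.0, -0.0, 0.002]
contact_force: [-0.8, -0.2, -0.2]
finger_gap: -0.003
grasp_force: 0.0
```

>>> step_arm --increments '[[[-3,0.2,-2],0],[[-3,0.2,-7],0],[[-3,0.2,-7.8],0],[[-3,0.2,-8],0],[[-3,0.2,-8],0]]'

```text
time_s: 15.95
eef_pos: [0.501, -0.0249, 0.0959]
tcp_rot: [0.03, 1.0, -0.0, 0.001]
contact_force: [-0.4, 0.5, 5.2]
finger_gap: -0.001
grasp_force: 2.7
```

>>> step_arm --increments '[[[3,-0.2,0],0],[[6,-0.4,0],0],[[9,-0.5,0],0],[[12,-0.7,0],0],[[14,-0.9,0],0]]'

```text
time_s: 16.37
eef_pos: [0.5153, -0.0257, 0.0959]
tcp_rot: [0.03, 1.0, 0.0, 0.001]
contact_force: [-0.5, 0.6, 4.8]
finger_gap: -0.0
grasp_force: 2.7
```

>>> step_arm --increments '[[[6,-0.4,0],0],[[14,-0.8,0],0],[[28,-1.7,0],0],[[32,-1.9,12],0],[[15,-1,40],0]]'

```text
time_s: 16.78
eef_pos: [0.5308, -0.0269, 0.1334]
tcp_rot: [0.03, 1.0, -0.0, -0.001]
contact_force: [-0.9, -0.5, 1.0]
finger_gap: -0.001
grasp_force: 0.0
```

```bash
python3 - <<'E'
from h import *
N=dict(A=(.5152,.1148),B=(.6649,.106),C=(.5069,-.0249),D=(.6566,-.0338))
for c in("top","side"):
    G={}
    for _ in range(3):
        snapshot(c)
        for l in("tread_1","castor_1"):
            for d in tip_of(l,c):
                for n,p in N.items():
                    if np.hypot(*(d["point"][:2]-np.array(p)))<.012: G.setdefault((n,l),[]).append(d["point"])
    for k in sorted(G): print(c,k,len(G[k]),(np.mean(G[k],0)*1000).round(1))
st()
E
```

```text
top ('A', 'castor_1') 3 [521.2 111.5  58.5]
top ('A', 'tread_1') 3 [515.8 115.3  93.3]
top ('B', 'castor_1') 3 [669.7 107.2  54.1]
top ('B', 'tread_1') 4 [665.9 105.9  85.4]
top ('D', 'castor_1') 3 [658.5 -30.9  56.7]
top ('D', 'tread_1') 3 [658.1 -31.5  93.2]
side ('A', 'castor_1') 3 [517.1 112.1  54.6]
side ('A', 'tread_1') 3 [513.7 118.   97.7]
side ('B', 'castor_1') 3 [665.  107.5  55.9]
side ('B', 'tread_1') 3 [665.8 106.3  97.2]
side ('C', 'castor_1') 3 [509.8 -28.   56.8]
side ('C', 'tread_1') 2 [511.  -20.2  96.8]
side ('D', 'castor_1') 3 [659.1 -31.6  49.3]
side ('D', 'tread_1') 2 [656.9 -31.8  95.4]
17.6833 [528.22 -26.67 135.72] [ 0.   -0.58  0.41] [-0.002 -0.017  0.017]
```

>>> step_arm --increments '[[[-3,27,3],0],[[-6,57,6],0],[[-9,87,9],0],[[-12,117,12],0],[[-15,142,12],0]]' --jaw 0.65 --force 20

```text
time_s: 18.1
eef_pos: [0.5133, 0.1171, 0.1484]
tcp_rot: [0.03, 1.0, 0.0, 0.001]
contact_force: [0.5, 0.1, -0.5]
finger_gap: 0.647
grasp_force: 0.0
```

>>> step_arm --increments '[[[3,-0.6,-15],0],[[3,-0.6,-35],0],[[3,-0.6,-55],0],[[3,-0.6,-72],0],[[3,-0.6,-80],0]]'

```text
time_s: 18.52
eef_pos: [0.5151, 0.1146, 0.0659]
tcp_rot: [0.03, 1.0, -0.0, -0.001]
contact_force: [-1.1, 0.4, -0.2]
finger_gap: 0.65
grasp_force: 0.0
```

>>> step_arm --increments '[[[0,0,-3],0],[[0,0,-5],0],[[0,0,-5.5],0],[[0,0,-5.5],0],[[0,0,-5.5],0]]'

```text
time_s: 18.93
eef_pos: [0.5169, 0.1148, 0.063]
tcp_rot: [0.03, 1.0, 0.0, 0.001]
contact_force: [0.3, -0.1, 0.0]
finger_gap: 0.647
grasp_force: 0.0
```

```bash
python3 - <<'E'
from h import *
st()
s=snapshot("side");t=snapshot("top")
def c(s,P,h,k):
    p=s["mtx"]@(s["R"]@np.array(P)+s["t"]);u,v=(p[:2]/p[2]).astype(int);print(u,v)
    return cv2.resize(s["img"][v-h:v+h,u-h:u+h],None,fx=k,fy=k,interpolation=2)
cv2.imwrite("pics/c.png",np.hstack([c(s,[.515,.115,.085],25,8),c(t,[.515,.115,.085],25,8)]))
E
```

```text
18.9333 [516.85 114.79  63.04] [ 0.34 -0.13  0.03] [-0.01   0.065  0.014]
295 182
279 212
```

View pics/c.png

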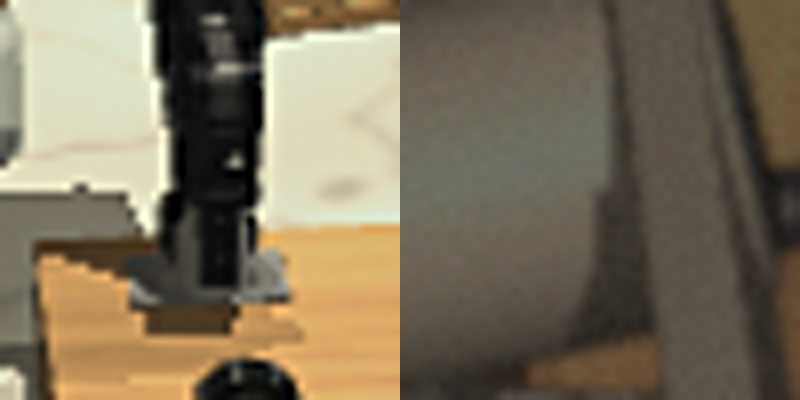

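The left crop shows the front finger at (220,240) centred over the flange at (130–290,280), standing just in front of the cheek. The top crop is blocked by the arm. I'll go 2.5 mm lower and close lightly.

>>> step_arm --increments '[[[-0.5,0,-1.5],0],[[-0.5,0,-2.5],0],[[-0.5,0,-2.5],0],[[-0.5,0,-2.5],0],[[-0.5,0,-2.5],0]]' --jaw 0.35

```text
time_s: 19.45
eef_pos: [0.5157, 0.1147, 0.0597]
tcp_rot: [0.03, 1.0, -0.0, -0.0]
contact_force: [0.2, -1.1, 0.5]
finger_gap: 0.348
grasp_force: 0.0
```

>>> step_arm --increments '[[[0,0,0],0],[[0,0,0],0],[[0,0,0],0],[[0,0,0],0],[[0,0,0],0]]' --jaw 0.1 --force 20

```text
time_s: 19.87
eef_pos: [0.5158, 0.1147, 0.0598]
tcp_rot: [0.03, 1.0, -0.0, 0.0]
contact_force: [-1.5, -0.0, 1.9]
finger_gap: 0.264
grasp_force: 20.2
```

>>> step_arm --increments '[[[0,0,0],0],[[0,0,0],0],[[0,0,1],0],[[0,0,3],0],[[0,0,5],0]]' --force 45

```text
time_s: 20.28
eef_pos: [0.5156, 0.1147, 0.0647]
tcp_rot: [0.03, 1.0, -0.0, -0.0]
contact_force: [1.0, -0.1, -0.6]
finger_gap: 0.256
grasp_force: 44.1
```

>>> step_arm --increments '[[[0,0,4],0],[[0,0,9],0],[[0,0,16],0],[[0,0,26],0],[[0,0,40],0]]'

```text
time_s: 20.7
eef_pos: [0.5153, 0.1146, 0.1052]
tcp_rot: [0.03, 1.0, -0.0, -0.0]
contact_force: [-0.2, -0.2, -0.9]
finger_gap: 0.257
grasp_force: 44.1
```

The castor is out and held. I'll carry it to the spoon rest.

>>> step_arm --increments '[[[0,-10,15],0],[[0,-35,35],0],[[-1,-70,45],0],[[-1,-108,45],0],[[-2,-146,45],0]]'

```text
time_s: 21.12
eef_pos: [0.5145, -0.0325, 0.1518]
tcp_rot: [0.029, 1.0, -0.0, 0.002]
contact_force: [0.9, 0.1, -0.7]
finger_gap: 0.258
grasp_force: 44.2
```

>>> step_arm --increments '[[[0,-38,0],0],[[0,-76,0],0],[[0,-114,0],0],[[0,-152,0],0],[[0,-190,0],0]]'

```text
time_s: 21.53
eef_pos: [0.5136, -0.2233, 0.1509]
tcp_rot: [0.03, 1.0, -0.0, 0.001]
contact_force: [0.8, 0.3, -0.9]
finger_gap: 0.257
grasp_force: 44.2
```

>>> step_arm --increments '[[[0,-35,0],0],[[-1,-65,-20],0],[[-2,-80,-45],0],[[-2,-80,-75],0],[[-2,-80,-100],0]]'

```text
time_s: 21.95
eef_pos: [0.5116, -0.3028, 0.0493]
tcp_rot: [0.031, 1.0, -0.0, 0.0]
contact_force: [-0.0, 0.9, -1.5]
finger_gap: 0.261
grasp_force: 44.3
```

```bash
python3 - <<'E'
from h import *
st();crop("side","pics/d.png",[.512,-.301,.04],40,10)
for c in("side","top"):
    if c=="top": snapshot(c)
    for d in tip_of("spoon_rest",c): print(c,np.round(d["point"],4),round(d["confidence"],2))
E
```

```text
21.95 [ 511.6  -302.78   49.33] [-0.01  0.95 -1.53] [ 0.032 -0.075 -0.025]
323 284
side [ 0.5097 -0.3004 -0.0018] 0.78
top [ 0.5136 -0.3029 -0.0017] 0.6
```

View pics/d.png

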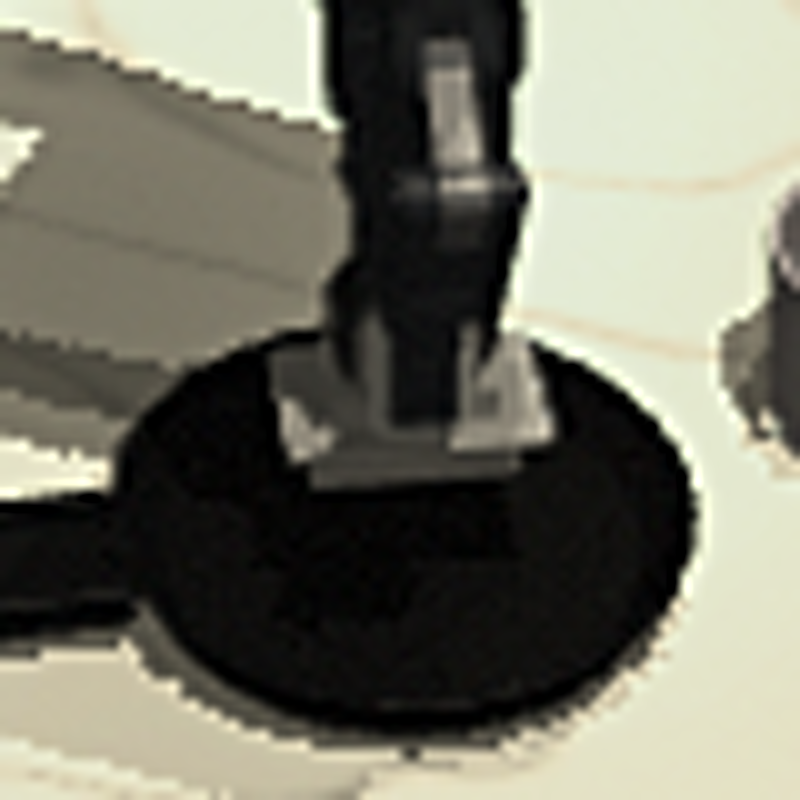

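The crop shows the castor held upright at (415,410), above the middle of the black bowl (centre near (405,530), rim top at row 330). I'll lower it gently.

>>> step_arm --increments '[[[0,0,-8],0],[[0,0,-16],0],[[0,0,-21],0],[[0,0,-23],0],[[0,0,-24],0]]'

```text
time_s: 22.57
eef_pos: [0.5116, -0.3011, 0.0255]
tcp_rot: [0.03, 1.0, 0.0, -0.0]
contact_force: [-0.4, -0.4, -1.4]
finger_gap: 0.261
grasp_force: 44.3
```

>>> step_arm --increments '[[[0,0,-0.3],0],[[0,0,-0.6],0],[[0,0,-0.9],0],[[0,0,-1.2],0],[[0,0,-1.5],0]]'

```text
time_s: 22.98
eef_pos: [0.5118, -0.3014, 0.0244]
tcp_rot: [0.03, 1.0, -0.0, 0.0]
contact_force: [-0.3, -0.3, -0.8]
finger_gap: 0.26
grasp_force: 44.3
```

>>> step_arm --increments '[[[0,0,-0.3],0],[[0,0,-0.5],0],[[0,0,-0.7],0],[[0,0,-0.9],0],[[0,0,-1],0]]'

```text
time_s: 23.4
eef_pos: [0.5117, -0.3013, 0.0232]
tcp_rot: [0.03, 1.0, 0.0, -0.0]
contact_force: [0.6, 0.6, -0.8]
finger_gap: 0.256
grasp_force: 44.3
```

>>> step_arm --increments '[[[0,0,-0.2],0],[[0,0,-0.4],0],[[0,0,-0.5],0],[[0,0,-0.5],0],[[0,0,-0.5],0]]'

```text
time_s: 23.82
eef_pos: [0.5117, -0.3013, 0.0229]
tcp_rot: [0.03, 1.0, -0.0, 0.0]
contact_force: [-1.4, 1.3, 3.1]
finger_gap: 0.257
grasp_force: 44.8
```

It has touched down at about 4 N. I'll release and retreat.

>>> step_arm --increments '[[[0,0,0],0],[[0,0,0],0],[[0,0,0],0],[[0,0,0],0],[[0,0,0],0]]' --jaw 0.5 --force 20

```text
time_s: 24.23
eef_pos: [0.5118, -0.3013, 0.0227]
tcp_rot: [0.03, 1.0, -0.0, 0.0]
contact_force: [0.4, -1.0, 0.3]
finger_gap: 0.503
grasp_force: 0.0
```

>>> step_arm --increments '[[[0,0,4],0],[[0,0,14],0],[[0,0,30],0],[[0,0,55],0],[[0,0,85],0]]'

```text
time_s: 24.65
eef_pos: [0.5108, -0.3007, 0.1082]
tcp_rot: [0.03, 1.0, 0.001, -0.001]
contact_force: [0.7, -0.5, -0.3]
finger_gap: 0.497
grasp_force: 0.0
```

>>> step_arm --increments '[[[-20,0,20],0],[[-45,0,40],0],[[-75,0,60],0],[[-105,0,70],0],[[-110,0,75],0]]'

```text
time_s: 25.07
eef_pos: [0.3983, -0.3008, 0.1848]
tcp_rot: [0.03, 1.0, -0.0, -0.0]
contact_force: [0.1, 0.1, 0.2]
finger_gap: 0.503
grasp_force: 0.0
```

```bash
python3 - <<'E'
from h import *
st()
s=snapshot("side");cv2.imwrite("pics/e.png",cv2.resize(s["img"][160:340,230:430],None,fx=4,fy=3.2,interpolation=2))
for c in("side","top"):
    if c=="top": snapshot(c)
    for l in("castor_1","spoon_rest","measuring_cup"):
        for d in tip_of(l,c): print(c,l,np.round(d["point"],4),round(d["confidence"],2))
E
```

```text
25.0667 [ 398.29 -300.84  184.81] [0.14 0.1  0.25] [-0.009 -0.066 -0.019]
side castor_1 [ 0.509  -0.0252  0.0569] 0.87
side castor_1 [0.6675 0.1087 0.0584] 0.79
side castor_1 [ 0.5149 -0.3016  0.016 ] 0.78
side castor_1 [ 0.6606 -0.0327  0.05  ] 0.66
side spoon_rest [ 0.5094 -0.304  -0.0042] 0.87
side measuring_cup [ 0.6405 -0.2708  0.0032] 0.87
side measuring_cup [ 0.5095 -0.3004  0.0603] 0.58
top castor_1 [ 0.5077 -0.0263  0.0604] 0.7
top castor_1 [0.6699 0.1061 0.051 ] 0.7
top castor_1 [ 0.5159 -0.3014  0.0196] 0.7
top castor_1 [ 0.6603 -0.0334  0.0585] 0.65
top spoon_rest [ 5.126e-01 -3.049e-01  4.000e-04] 0.96
top measuring_cup [ 0.6388 -0.2711 -0.0025] 0.79
```

View pics/e.png

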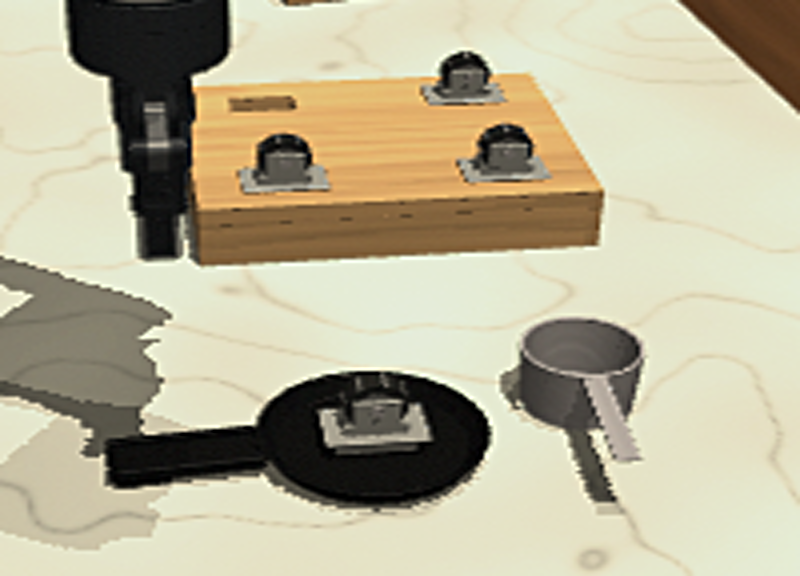

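The castor stands upright in the bowl at (375,420). The other three are still plugged in at (285,160), (463,78) and (503,152), and nothing else has moved. By contact travel, each free wheel turned about 2 rad plus coasting.

```bash
python3 -c "
from workcell import *
print(close_job())"
```

```text
the job is handed in; nothing more can be done
None
```

Job handed in at about 25 s: the binding castor (near left) stands in the spoon rest bowl, the three free castors stayed plugged in, each spun about 2 rad the same way (estimated from fingertip travel), and nothing else appears to have moved.

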